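# Pull the drying spacer and press the pen-box lid home

## Task

The lacquer on the long pen box is dry: pull the wooden drying spacer out of its bracket at the end of the box and lay it on the table. Then press the lid down until both its ends are fully home on the rim. The lid stays on its box throughout; leave the other things on the table where they are.

Things in the scene. Friction and masses are not known exactly. Their poses are not given: they have to be found in the camera images.
- pen_box: Long wooden marquetry box, fixed, outer 90 (x) x 250 (y) x 50 mm high to its rim; side walls 10, end walls 18 mm. Origin: centre of its underside; y along its length. At its +y end an aluminium bracket carries a shelf level with the rim (y 125 to 170 mm) and, on it, 8 mm high cheeks (y 130 to 158, 56 mm over both) that hold the spacer snugly between them.
- lid: Its loose lid: plate 90 x 250 x 12 mm over a plug 68 x 212 x 20 mm, in the box mouth with 1 mm play. Origin: centre of the plug's underside; plate top at z = 32 mm; axes as the box's. A tight push fit: starts 9 mm proud (top 71 mm above the table), stays at any height it is pushed to; each end takes about 10 N. Home, the plate lies on the rim, top 62 mm above the table.
- lid_spacer_end (a point): Point on the lid's top, on its long centre line, 95 mm from the middle towards the spacer (+y of box and lid): a good place to press that end. The spacer's tongue blocks this end until it is pulled out.
- lid_plain_end (a point): Point on the lid's top, on its long centre line, 95 mm from the middle at the other (-y) end: a good place to press that end.
- spacer: Loose wooden spacer, 60 g: slab 30 (x) x 80 (y) x 7 mm with an upright grip block 20 (x) x 16 (y) x 33 mm, block centre 30 mm along +y, top at z = 40 mm. Origin: centre of the slab's underside. Starts on the bracket's shelf, its -y end a tongue between rim and lid. Slides out along the box's +y; a spring pad holds it with some 5 N, 60 mm of travel frees it.
- spacer_grip (a point): Middle of the spacer's grip block, 28 mm above the slab's underside: where to pinch it from above, across its 20 mm (x) width.
- spacer_seat (a point): Point on the bracket's shelf (150 mm from the box's middle along its +y, 50 mm up) where the spacer's origin lies when it is pushed right in.
- paint_jar: Bystander: green paint jar, 48 mm diameter, 60 mm high, origin under its centre.
- paint_bottle: Bystander: blue paint bottle, 42 mm diameter, 110 mm high, origin under its centre.
- small_box: Bystander: small closed marquetry box 60 x 90 x 35 mm, origin under its centre.
- bowl: Bystander: dark bowl, 84 mm diameter, 35 mm high, origin under its centre.
- square_box: Bystander: square closed marquetry box 120 x 120 x 50 mm, origin under its centre.
- tumbler: Bystander: glass tumbler, 66 mm diameter, 85 mm high, origin under its centre.
- brush: Bystander: brush lying on the table along its x.
Mind the look-alikes: they are no part of the job. What is meant by the spacer is not pink or turquoise, and is the larger of those in its own colour.

How it is judged:
On the way, in this order (a step that is already met when the one before it is completed fails the run):
1. the spacer is pulled clear of its bracket (horizontal distance between spacer and spacer_seat above 0.06 m), for 0.1 s.
2. both ends of the lid are pressed home on the rim (z of each of lid_spacer_end, lid_plain_end in the frame of pen_box below 0.064 m), for 0.2 s.
At the end, for the whole second after the job is handed in: The lid is home: both marked points on its top are less than 64 mm above the box's underside (within 2 mm of fully home at 62); the spacer lies at rest on the table (its origin below 30 mm), over 60 mm (seen from above) from its seat in the bracket (all of step 2 and horizontal distance between spacer and spacer_seat above 0.06 m and height (world z) of spacer below 0.03 m and linear speed of each of spacer, lid below 0.02 m/s); the robot touches nothing.
It fails at once if the lid is taken or knocked off its box, or tipped over 0.15 rad (distance of lid from where it was at the start of the episode above 0.025 m or angle between lid's own z axis and vertical above 0.15 rad).
It fails at once if another thing on the table is moved by more than 30 mm (distance of any of paint_jar, paint_bottle, small_box, bowl, square_box, tumbler, brush from where it was at the start of the episode above 0.03 m).
It also fails if it takes over 54 s, if anything falls off the work surface, if the arm or the gripper's body presses on something with over 40 N, if the wrist force passes 120 N, or if a joint passes its speed limit or range.

## Robot

A 7-joint arm with a two-finger parallel gripper is mounted at the origin on the work surface. World frame = base frame: x ahead of the robot, y to its left, z up, the work surface at z = 0. Lengths are in m, angles in rad, forces in N, time in s.
With the tool pointing down it reaches from about 0.425 to 0.875 m from the base axis. Payload 4.7 kg.
Tool frame: the origin (TCP) lies midway between the tips of the shut fingers; the grasp point (between the pads) lies 19 mm behind it; z points along the fingers, x is the direction in which the jaws open and shut, and the axes are right-handed (so a half turn about z gives the same grasp; the last joint's range is limited). The gripper opens to 87 mm and grips with 3 to 60 N. Pads are 19 mm wide; open, the fingers measure 117 mm over their backs; the gripper's body (75 mm by 190 mm) begins 51 mm behind the grasp point.
Start: joints at [-1.277, 0.321, -0.07, 1.45, 0.023, 1.371, -0.057], TCP at [0.18, 0.625, 0.223] pointing down, gripper open.
Joint ranges: [-2.86, 2.86], [-0.3, 2.09], [-1.38, 1.24], [0.06, 2.45], [-1.56, 4.7], [0.09, 2.05], [-2.69, 2.69]. Speed limits (rad/s): [2.57, 2.57, 3.14, 3.14, 3.14, 3.14, 3.14].

## Interface

Orientations are given as a rotation vector (axis times angle).
In Python, from bench import get_state, eyes, ticket gives the robot as it stands.
- The arm moves only by the tool carry_out, never from a script. Its argument "motion" is a list of rows, each a list of 2 entries, a list of its own where there are three numbers: the shift along the world's x, y, z in m, then the turn about the world's z in rad. A call has 1 to 20 rows; each row is the pose to reach, as a shift and turn from the pose commanded when the call began; what a row does not reach only later rows make up. A row lasts 1/10 s, in which the tool goes at most 50 mm and 8.59 degrees, less where a joint would pass 70% of its speed; a pose out of reach is approached as far as the arm can. A call with a gripper value outside its range is refused whole. "grip" is the gripper command: -1 is fully open, 1 is shut, values between are in proportion, set as the call begins (left out, the last holds). The fingers move at their own pace and stop on an object; "squeeze" is the grip in N (left out, the last holds). Time passes only in rows, so rows that repeat a pose let the fingers close. It gives the time, the measured TCP pose, the force and the opening at its end, in the units of the state.
- get_state(): the state, without advancing time (a new reading comes with each control period).
- eyes.get_image(name): name is "scene" or "top"; returns a dict with "pixels" (420x560x3 uint8, blue, green, red), "mtx" (3x3 intrinsics, pixels), "dist_coeffs" ([k1, k2, p1, p2, k3] as OpenCV has them; the pictures are not rectified), "extrinsics" (4x4, takes a point from camera to world coordinates). Camera axes: x right, y down, z forward; pixel columns grow to the right and rows downward; lengths in m; the calibration is good to about 2 mm. A picture is of the moment at which its call begins. There is no depth.
- ticket.close_job(): hands the job in, once; it reports no verdict.
The state is a dict: "time": time; "joint_positions": joint angles; "qd": joint speeds; "joint_torque": joint torques, N m; "position": TCP position; "tool_rot": TCP orientation; "ft_force": force on the tool from outside, world axes, zero at the start; "torque": the same for the moment, N m; "grip_width": opening from 0.0 (shut) to 1.0 (fully open).
Only numpy, scipy, OpenCV 4.12 (cv2) and the standard library are available. Lean on these libraries where they do the work, as an engineer would, in place of code of your own. Each camera call takes 0.05 s, during which the arm holds its last target. There are 200 camera calls.

## Working session

There is one attempt and no reset: what is moved stays moved. The work goes in short steps, Python scripts to look and compute and a tool call to move; the robot and the scene stay as the last step left them, time stands still between calls to the robot, and variables do not carry over. Pictures are saved under pics/ and viewed, about 8 in all and at most 12, crops included, and the job is handed in when it is done.

Besides the shell and the picture viewer there is one more tool, called after "Emit:" as a command line: name --argument value ..., lists and objects as JSON in quotes. carry_out: Moves the arm, as the interface text tells. Its arguments: {"type":"object","properties":{"motion":{"type":"array","items":{"type":"array"}},"grip":{"type":"number"},"squeeze":{"type":"number"}},"required":["motion"]}

```bash
mkdir -p pics
cat > h.py <<'E'
import numpy as np, cv2
from bench import get_state, eyes, ticket
def shot(n,f):
    d=eyes.get_image(n); cv2.imwrite('pics/'+f,d['pixels']); np.savez('pics/'+f+'.npz',**d); return d
def ray(d,px,z):
    """pixels -> world points on plane z"""
    u=cv2.undistortPoints(np.array(px,float).reshape(-1,1,2),np.array(d['mtx']),np.array(d['dist_coeffs'])).reshape(-1,2)
    T=np.array(d['extrinsics']); r=np.c_[u,np.ones(len(u))]@T[:3,:3].T; o=T[:3,3]
    return o+r*((np.broadcast_to(z,len(u))-o[2])/r[:,2])[:,None]
def proj(d,P):
    T=np.linalg.inv(np.array(d['extrinsics']))
    return cv2.projectPoints(np.array(P,float).reshape(-1,3),cv2.Rodrigues(T[:3,:3])[0],T[:3,3],np.array(d['mtx']),np.array(d['dist_coeffs']))[0].reshape(-1,2)
E
python3 - <<'E'
from h import *
for n in('top','scene'):
    d=shot(n,n+'0.png'); print(np.array(d['extrinsics']).round(3))
print(get_state())
E
```

```text
[[ 0.018 -0.986  0.165  0.333]
 [-1.    -0.017  0.007  0.024]
 [-0.004 -0.165 -0.986  1.167]
 [ 0.     0.     0.     1.   ]]
[[ 2.600e-02  8.740e-01 -4.850e-01  1.171e+00]
 [ 1.000e+00 -2.800e-02  2.000e-03 -1.000e-03]
 [-1.200e-02 -4.850e-01 -8.740e-01  1.230e+00]
 [ 0.000e+00  0.000e+00  0.000e+00  1.000e+00]]
{'time': 0.1, 'joint_positions': array([-1.27688422,  0.32176127, -0.07011253,  1.45154954,  0.02261852,
        1.37080646, -0.05691837]), 'qd': array([ 0.00057412, -0.00440182,  0.00132117, -0.00248491,  0.00056757,
       -0.00072319,  0.00143389]), 'joint_torque': array([-1.19648107e-04, -4.92570305e+01, -4.05571070e-01, -3.13404608e+01,
       -6.39715721e-02,  3.94036411e-02,  6.84637507e-05]), 'position': array([0.17941288, 0.62423114, 0.22156479]), 'tool_rot': array([ 2.50857944e+00,  1.88932794e+00, -2.07806045e-03]), 'ft_force': array([-0.24206381,  0.63497274,  0.30078924]), 'torque': array([ 0.04485777,  0.09680484, -0.0070073 ]), 'grip_width': 1.000156475312909}
```

View pics/top0.png

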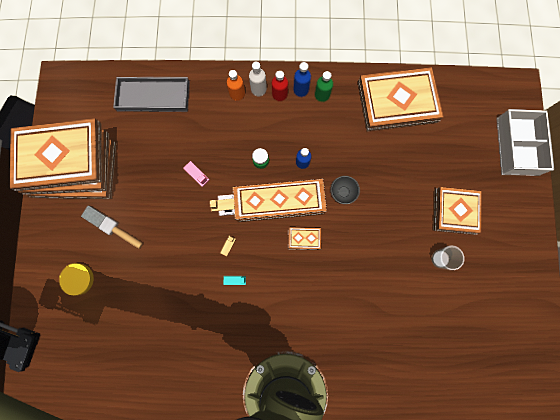

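View pics/scene0.png

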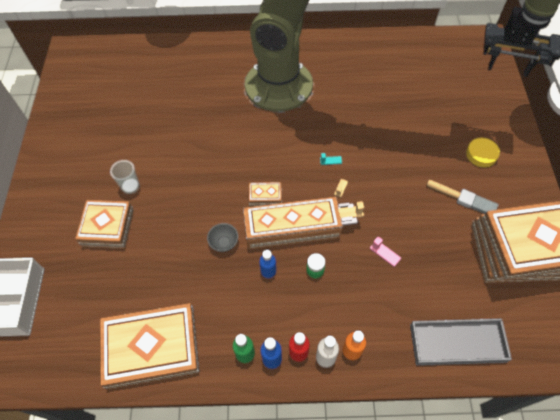

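The top view shows the pen box around (280,199) with the bracket at its left end. There are four spacer look-alikes in it: wooden in the bracket (215,204), wooden loose (228,245), pink (195,173) and turquoise (234,281). The one in the bracket fits, as it is wood-coloured and the larger of the two. I'll confirm that in an enlarged crop.

Run:
```python
from h import *
a=cv2.imread('pics/top0.png')[165:265,200:333]; b=cv2.imread('pics/scene0.png')[170:260,235:380]
a=cv2.resize(a,None,fx=6,fy=6,interpolation=cv2.INTER_CUBIC); b=cv2.resize(b,None,fx=5.5,fy=5.5,interpolation=cv2.INTER_CUBIC)
cv2.imwrite('pics/ca.png',a);cv2.imwrite('pics/cb.png',b)
```

```text
(no output)
```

View pics/ca.png

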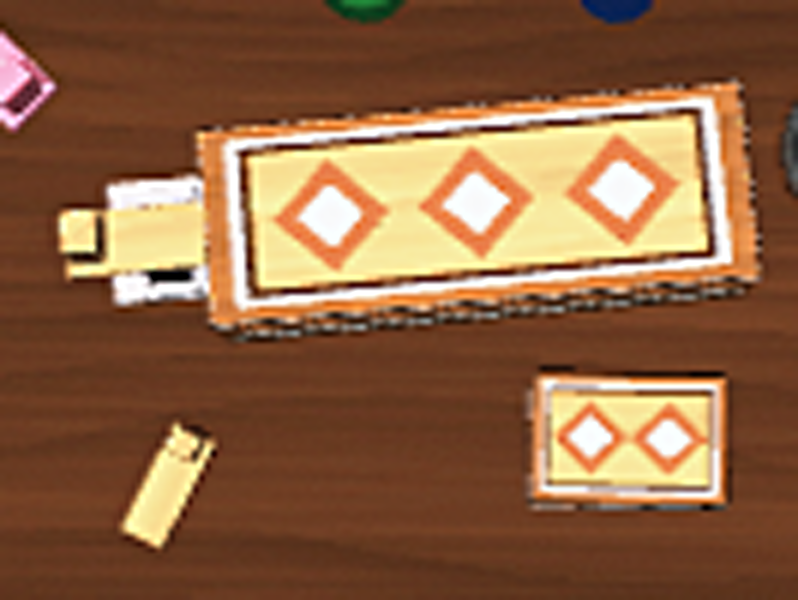

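View pics/cb.png

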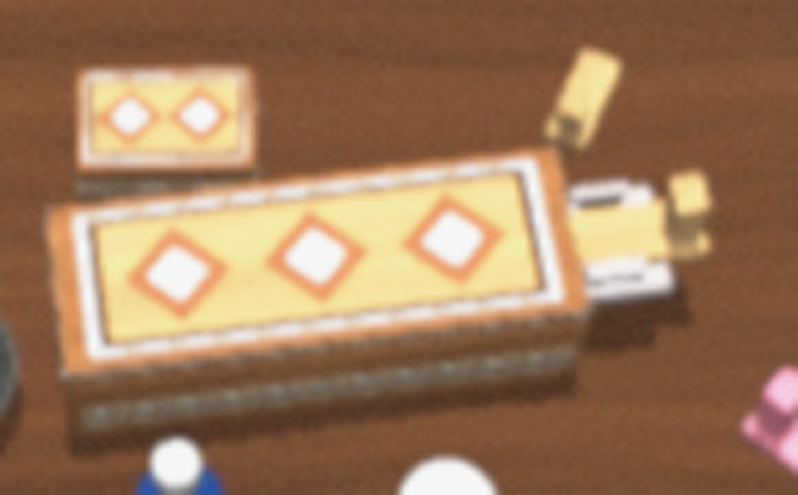

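The crops confirm it. The wooden spacer in the bracket, with its block at top px (213,203), is about twice the size of the loose wooden one at (228,245). Next I fit the box pose from the lid corners.

Run:
```python
from h import *
t=np.load('pics/top0.png.npz'); s=np.load('pics/scene0.png.npz')
f=lambda p,k,o:(np.array(p)+.5)/k-.5+np.array(o)
tc=f([[197,132],[741,85],[757,277],[212,328]],6,(200,165)); sc=f([[558,150],[47,210],[65,375],[587,310]],5.5,(235,170))
# order: +y end ... figure out
for d,c,n in((t,tc,'top'),(s,sc,'scene')):
    P=ray(d,c,.071); ctr=P.mean(0); print(n,P.round(3).tolist(),ctr.round(4),[np.linalg.norm(P[i]-P[(i+1)%4]).round(3) for i in range(4)])
    a=((P[0]+P[3])-(P[1]+P[2]))/2; print('ydir ang',np.arctan2(a[1],a[0]))
bt=f([[82,231]],6,(200,165)); bs=f([[689,193]],5.5,(235,170))
print('block',ray(t,bt,.09).round(4),ray(s,bs,.09).round(4))
for n,p,z in(('jar',(260,157),.06),('bottle',(304,155),.1),('pink',(195,173),.01),('bowl',(345,190),.03),('sbox',(304,238),.035),('loose',(228,245),.01),('turq',(234,281),.01),('brush',(112,227),.01)): print(n,ray(t,[p],z).round(3))
T=get_state(); R=cv2.Rodrigues(T['tool_rot'])[0]; print(R.round(3))
```

```text
top [[0.564, 0.156, 0.071], [0.591, -0.094, 0.071], [0.501, -0.101, 0.071], [0.474, 0.146, 0.071]] [0.5324 0.0269 0.071 ] [np.float64(0.251), np.float64(0.09), np.float64(0.249), np.float64(0.091)]
ydir ang 1.6789179359621362
scene [[0.477, 0.146, 0.071], [0.503, -0.104, 0.071], [0.592, -0.094, 0.071], [0.565, 0.153, 0.071]] [0.5342 0.0252 0.071 ] [np.float64(0.251), np.float64(0.09), np.float64(0.248), np.float64(0.089)]
ydir ang 1.675531307055849
block [[0.514 0.204 0.09 ]] [[0.5141 0.2037 0.09  ]]
jar [[0.653 0.083 0.06 ]]
bottle [[ 0.649 -0.039  0.1  ]]
pink [[0.616 0.275 0.01 ]]
bowl [[ 0.568 -0.161  0.03 ]]
sbox [[ 0.429 -0.044  0.035]]
loose [[0.407 0.17  0.01 ]]
turq [[0.307 0.15  0.01 ]]
brush [[0.452 0.51  0.01 ]]
[[ 0.276  0.961 -0.   ]
 [ 0.961 -0.276 -0.002]
 [-0.002  0.    -1.   ]]
```

Emit:
carry_out --motion '[[[0.03, -0.04, 0], -0.1], [[0.06, -0.08, 0], -0.2], [[0.09, -0.115, 0], -0.3], [[0.12, -0.15, 0], -0.4], [[0.15, -0.19, 0], -0.5], [[0.18, -0.225, 0], -0.6], [[0.205, -0.26, 0], -0.7], [[0.23, -0.29, 0], -0.8], [[0.255, -0.32, -0.01], -0.9], [[0.28, -0.35, -0.02], -1.0], [[0.3, -0.38, -0.03], -1.1], [[0.32, -0.4, -0.04], -1.185], [[0.334, -0.42, -0.055], -1.185], [[0.334, -0.42, -0.07], -1.185], [[0.334, -0.42, -0.07], -1.185], [[0.334, -0.42, -0.07], -1.185], [[0.334, -0.42, -0.07], -1.185], [[0.334, -0.42, -0.07], -1.185]]' --grip -0.2 --squeeze 30

```text
time: 1.9
position: [0.5136, 0.206, 0.1534]
tool_rot: [-3.136, -0.169, -0.002]
ft_force: [-0.4, -0.0, 0.5]
grip_width: 0.602
```

Emit:
carry_out --motion '[[[0, -0.001, -0.03], 0], [[0, -0.001, -0.06], 0], [[0, -0.001, -0.08], 0], [[0, -0.001, -0.09], 0], [[0, -0.001, -0.09], 0], [[0, -0.001, -0.09], 0]]'

```text
time: 2.5
position: [0.5143, 0.2043, 0.0637]
tool_rot: [-3.136, -0.167, -0.003]
ft_force: [0.2, -0.8, 0.6]
grip_width: 0.601
```

Emit:
carry_out --motion '[[[0, 0, 0], 0], [[0, 0, 0], 0], [[0, 0, 0], 0], [[0, 0, 0], 0], [[0, 0, 0], 0], [[0, 0, 0], 0], [[0, 0, 0], 0], [[0, 0, 0], 0]]' --grip 1 --squeeze 30

```text
time: 3.3
position: [0.513, 0.2038, 0.0627]
tool_rot: [-3.137, -0.167, 0.001]
ft_force: [-3.0, -0.4, 3.9]
grip_width: 0.225
```

Gripped: the opening is about 20 mm, which matches the block. Now I pull along the box's +y.

Emit:
carry_out --motion '[[[-0.001, 0.01, 0], 0], [[-0.002, 0.02, 0], 0], [[-0.003, 0.03, 0], 0], [[-0.004, 0.04, 0], 0], [[-0.005, 0.05, 0], 0], [[-0.006, 0.06, 0], 0], [[-0.007, 0.07, 0], 0], [[-0.0085, 0.08, 0], 0], [[-0.0095, 0.09, 0], 0], [[-0.0105, 0.1, 0], 0], [[-0.0105, 0.1, 0], 0], [[-0.0105, 0.1, 0], 0]]'

```text
time: 4.5
position: [0.503, 0.3038, 0.0625]
tool_rot: [3.137, 0.167, 0.0]
ft_force: [0.9, 0.2, -1.2]
grip_width: 0.221
```

Run:
```python
from h import *
a=shot('top','t1.png')['pixels'][150:250,150:283]; b=shot('scene','s1.png')['pixels'][160:260,290:423]
cv2.imwrite('pics/c1.png',np.hstack([cv2.resize(x,None,fx=3,fy=3,interpolation=cv2.INTER_CUBIC) for x in(a,b)]))
```

```text
(no output)
```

View pics/c1.png

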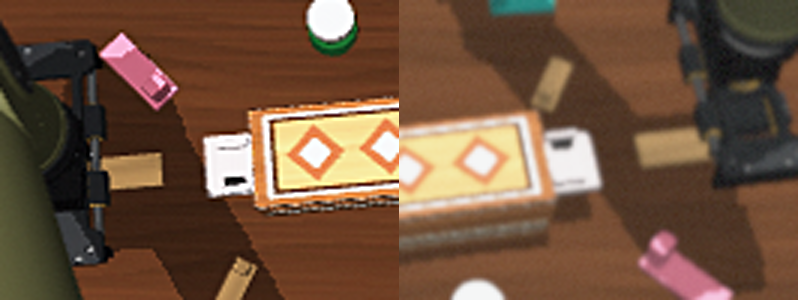

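The spacer is clear of the bracket and held level (top crop 135,170), and the lid hasn't moved. I lay it on the table a little away from the pink one.

Emit:
carry_out --motion '[[[-0.015, 0.015, 0], 0], [[-0.03, 0.03, 0], 0], [[-0.03, 0.03, -0.02], 0], [[-0.03, 0.03, -0.035], 0], [[-0.03, 0.03, -0.042], 0], [[-0.03, 0.03, -0.046], 0], [[-0.03, 0.03, -0.049], 0], [[-0.03, 0.03, -0.049], 0], [[-0.03, 0.03, -0.049], 0]]'

```text
time: 5.5
position: [0.4735, 0.3338, 0.014]
tool_rot: [-3.137, -0.166, -0.001]
ft_force: [0.5, 0.0, -0.6]
grip_width: 0.229
```

Emit:
carry_out --motion '[[[0, 0, 0], 0], [[0, 0, 0], 0], [[0, 0, 0], 0], [[0, 0, 0], 0], [[0, 0, 0], 0], [[0, 0, 0.03], 0], [[0, 0, 0.07], 0], [[0, 0, 0.11], 0], [[0, 0, 0.14], 0], [[0, 0, 0.14], 0], [[0, 0, 0.14], 0]]' --grip -0.2

```text
time: 6.6
position: [0.4732, 0.3339, 0.1541]
tool_rot: [-3.136, -0.166, -0.002]
ft_force: [0.9, -0.9, -0.4]
grip_width: 0.596
```

Emit:
carry_out --motion '[[[0.01, -0.04, 0], 0], [[0.02, -0.085, 0], 0], [[0.03, -0.13, 0], 0], [[0.04, -0.17, 0], 0], [[0.05, -0.214, 0], 0], [[0.05, -0.214, -0.03], 0], [[0.05, -0.214, -0.06], 0], [[0.05, -0.214, -0.075], 0], [[0.05, -0.214, -0.075], 0], [[0.05, -0.214, -0.075], 0]]' --grip 1 --squeeze 20

```text
time: 7.6
position: [0.523, 0.12, 0.0785]
tool_rot: [3.137, 0.167, -0.001]
ft_force: [0.9, 0.4, -1.0]
grip_width: 0.007
```

Emit:
carry_out --motion '[[[0, 0, -0.004], 0], [[0, 0, -0.007], 0], [[0, 0, -0.009], 0], [[0, 0, -0.011], 0], [[0, 0, -0.013], 0], [[0, 0, -0.015], 0], [[0, 0, -0.017], 0], [[0, 0, -0.018], 0], [[0, 0, -0.018], 0], [[0, 0, -0.018], 0]]'

```text
time: 8.6
position: [0.5237, 0.1215, 0.0637]
tool_rot: [-3.134, -0.167, -0.002]
ft_force: [-6.2, 1.3, 16.9]
grip_width: 0.007
```

Emit:
carry_out --motion '[[[0, 0, -0.001], 0], [[0, 0, -0.002], 0], [[0, 0, -0.003], 0], [[0, 0, -0.003], 0], [[0, 0, -0.003], 0]]'

```text
time: 9.1
position: [0.5237, 0.1215, 0.0635]
tool_rot: [-3.133, -0.167, -0.001]
ft_force: [-14.3, -0.6, 37.5]
grip_width: 0.004
```

This is a hard stop. 63.5 mm fits the lid edge touching the rim while the plain end is still high and the lid tilted. Now the plain end.

Emit:
carry_out --motion '[[[0, 0, 0.02], 0], [[0, 0, 0.04], 0], [[0.005, -0.045, 0.04], 0], [[0.01, -0.09, 0.04], 0], [[0.015, -0.135, 0.04], 0], [[0.02, -0.188, 0.04], 0], [[0.02, -0.188, 0.03], 0], [[0.02, -0.188, 0.02], 0], [[0.02, -0.188, 0.017], 0], [[0.02, -0.188, 0.014], 0], [[0.02, -0.188, 0.011], 0], [[0.02, -0.188, 0.008], 0], [[0.02, -0.188, 0.005], 0], [[0.02, -0.188, 0.003], 0], [[0.02, -0.188, 0.002], 0], [[0.02, -0.188, 0.001], 0], [[0.02, -0.188, 0], 0], [[0.02, -0.188, 0], 0]]'

```text
time: 10.9
position: [0.5428, -0.0676, 0.0624]
tool_rot: [-3.135, -0.169, 0.002]
ft_force: [-15.7, -0.3, 35.6]
grip_width: 0.008
```

Plain end is home at about 62.4 mm. I re-press the spacer end, then retreat.

Emit:
carry_out --motion '[[[0, 0, 0.02], 0], [[0, 0, 0.04], 0], [[-0.005, 0.045, 0.04], 0], [[-0.01, 0.09, 0.04], 0], [[-0.015, 0.135, 0.04], 0], [[-0.02, 0.188, 0.04], 0], [[-0.02, 0.188, 0.03], 0], [[-0.02, 0.188, 0.02], 0], [[-0.02, 0.188, 0.015], 0], [[-0.02, 0.188, 0.011], 0], [[-0.02, 0.188, 0.007], 0], [[-0.02, 0.188, 0.004], 0], [[-0.02, 0.188, 0.002], 0], [[-0.02, 0.188, 0], 0], [[-0.02, 0.188, 0], 0], [[-0.02, 0.188, 0], 0]]'

```text
time: 12.5
position: [0.5234, 0.1185, 0.0623]
tool_rot: [-3.136, -0.163, 0.002]
ft_force: [-12.3, -4.6, 33.1]
grip_width: 0.007
```

Emit:
carry_out --motion '[[[0, 0, 0.03], 0], [[0, 0, 0.07], 0], [[0, 0, 0.11], 0], [[0, 0, 0.15], 0], [[-0.01, 0.04, 0.18], 0], [[-0.03, 0.08, 0.2], 0], [[-0.05, 0.12, 0.22], 0], [[-0.07, 0.16, 0.22], 0], [[-0.09, 0.2, 0.22], 0], [[-0.11, 0.24, 0.22], 0], [[-0.13, 0.28, 0.22], 0], [[-0.15, 0.32, 0.22], 0], [[-0.17, 0.36, 0.22], 0], [[-0.2, 0.4, 0.22], 0], [[-0.2, 0.4, 0.22], 0], [[-0.2, 0.4, 0.22], 0]]'

```text
time: 14.1
position: [0.3222, 0.5204, 0.277]
tool_rot: [3.136, 0.17, -0.0]
ft_force: [0.7, -0.5, 0.3]
grip_width: 0.005
```

Run:
```python
from h import *
a=shot('top','t2.png')['pixels'][150:250,150:340]; b=shot('scene','s2.png')['pixels'][160:260,235:425]
cv2.imwrite('pics/c2.png',np.vstack([cv2.resize(x,None,fx=3,fy=3,interpolation=cv2.INTER_CUBIC) for x in(a,b)]))
cv2.imwrite('pics/c3.png',cv2.resize(b[:,:145],None,fx=5.5,fy=5.5,interpolation=cv2.INTER_CUBIC))
```

```text
(no output)
```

View pics/c2.png

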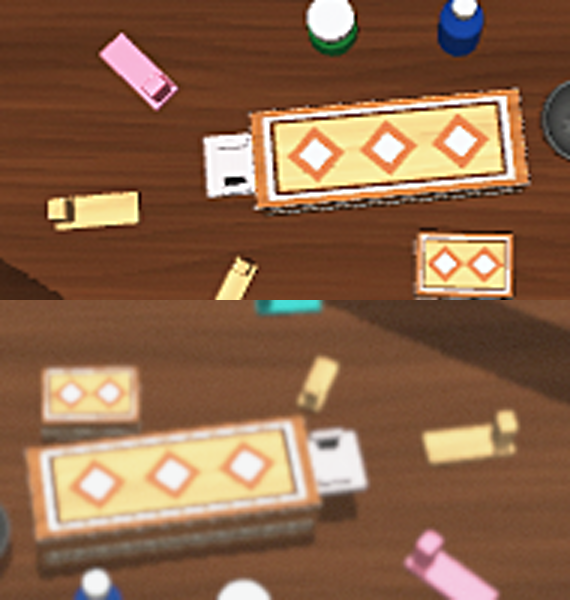

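The picture shows the spacer flat on the table (top crop 95,210), the lid seated on the box and everything else in place. Both ends stopped hard at about 62.3 mm, so I hand in.

```bash
python3 -c "
from bench import ticket
print(ticket.close_job())"
```

```text
the job is handed in; nothing more can be done
None
```

I pulled the spacer out of its bracket, laid it flat on the table about 16 cm from its seat, and pressed both ends of the lid home. I handed the job in at about 14 s; it reports no verdict.

- **Lid:** on the last press of each end, the fingertip stopped hard at about 62.4 mm (plain end) and 62.3 mm (spacer end), at 33–36 N. Fully home is 62 mm. My first press of the spacer end stopped at 63.5 mm, because the plain end was still high and the lid was tilted. I pressed it again after the plain end was down. I did not re-measure the plain end after that last press.
- **Pictures:** the last ones show the lid seated, the spacer at rest, the nearby things where they were, and the arm well clear. That crop did not show the square box, tumbler or brush, but the arm did not go near them.

No check failed.

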